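Load a turned mill body into the spring-gate holder

ROBOT

A 7-joint arm with a two-finger parallel gripper is mounted at the origin on the work surface. World frame = base frame: x ahead of the robot, y to its left, z up, the work surface at z = 0. Lengths are in m, angles in degrees, forces in N, time in s.
With the tool pointing down it reaches from about 0.4 to 0.875 m from the base axis. Payload 6.5 kg.
Tool frame: the origin (TCP) lies midway between the tips of the shut fingers; the grasp point (between the pads) lies 19 mm behind it; z points along the fingers, y is the line along which they close (so a half turn about z gives the same grasp; the last joint's range is limited). The gripper opens to 85 mm and grips with 20 to 120 N. Pads are 22 mm wide; open, the fingers measure 114 mm over their backs; the gripper's body (76 mm by 85 mm) begins 54 mm behind the grasp point. The pads swing forward as they close: fully open they stand 13 mm farther back than shut.
Start: joints at [64.675, 30.733, -0.252, 88.115, 0.149, 61.152, -4.079], TCP at [0.239, -0.605, 0.231] pointing down, gripper open.
Joint ranges: [-154.64, 154.64], [-21.42, 123.67], [-72.66, 72.17], [13.99, 137.28], [-74.86, 254.86], [10.95, 109.41], [-158.01, 158.01]. Speed limits (degrees/s): [136.94, 136.94, 180, 180, 180, 180, 180].

INTERFACE

Orientations are given as a 3x3 rotation matrix whose columns are the frame's x, y, z axes.
In Python, from station import get_state, camera, job_done gives the robot as it stands.
- The arm moves only by the tool step_arm, never from a script. Its arguments are lists of equal length, an entry for each row: "linear": the shift along the tool's x, y, z in m, a list of three; "turn": the turn, a rotation vector about the tool's x, y, z in degrees, a list of three; "claw": the finger opening in m, from 0 to 0.0854. In form: {"linear": [[x, y, z], ...], "turn": [[wx, wy, wz], ...], "claw": [claw, ...]}. A call has 1 to 20 rows; each row is the pose to reach, as a shift and turn from the pose commanded when the call began, along the tool's axes at that moment; what a row does not reach only later rows make up. A row lasts 1/12 s, in which the tool goes at most 41.7 mm and 7.16 degrees, less where a joint would pass 70% of its speed; a pose out of reach is approached as far as the arm can. A call with a gripper value outside its range is refused whole. The fingers move at their own pace and stop on an object; "newtons" is the grip in N (left out, the last holds). Time passes only in rows, so rows that repeat a pose let the fingers close. It gives the time, the measured TCP pose, the force, the opening and the grip force at its end, in the units of the state.
- get_state(): the state, without advancing time (a new reading comes with each control period).
- camera(name): name is "scene" or "top"; returns a dict with "frame" (384x512x3 uint8, blue, green, red), "depth" (384x512 float32, m along the optical axis (not along the pixel's ray), 0 where there is no reading), "fx", "fy", "cx", "cy" (pixels), "extrinsics" (4x4, takes a point from camera to world coordinates). Camera axes: x right, y up, looking along -z (the intrinsics and any distortion apply to the point x, -y, -z); pixel columns grow to the right and rows downward; lengths in m; the calibration is good to about 2 mm. A picture is of the moment at which its call begins.
- job_done(): hands the job in; it is judged then, once.
The state is a dict: "t": time; "joint_pos": joint angles; "joint_vel": joint speeds; "effort": joint torques, N m; "eef_pos": TCP position; "ee_rot": TCP orientation; "force": force on the tool from outside, world axes, zero at the start; "torque": the same for the moment, N m; "opening": finger opening in m; "grip_force": force on a finger pad.
Only numpy, scipy, OpenCV 4.12 (cv2) and the standard library are available. Lean on these libraries where they do the work, as an engineer would, in place of code of your own. Each camera call takes 0.05 s, during which the arm holds its last target. There are 200 camera calls.

TASK

Clamp the pale wooden mill body upright in the green holder: with the mill held above the low fixed stop, push its side against the yellow spring gate to hold the gate open, lower the mill into the pocket until it stands on the pocket floor, and let go so that the gate springs back and holds it against the stop. Leave the dark mill body where it stands.

Things in the scene. Friction and masses are not known exactly. Their poses are not given: they have to be found in the camera images.
- pale_mill: Turned pepper-mill body of pale wood, loose, upright on the bench, 105 mm tall, about 0.14 kg, round: straight barrel 44 mm in diameter from the bottom up to 72 mm (grip its upper part, around 60 mm), then a neck 32 mm and a head 40 mm in diameter. Origin: centre of its underside; z up along its axis.
- dark_mill: A mill body of the same shape and size in dark brown wood, standing elsewhere on the bench; not to be moved.
- holder: Green holder fixed to the bench, 110 (x) by 140 mm (y -52 to +88). Origin: at bench height under the seated mill's axis, z up. Pocket floor 12 mm above bench. Low fixed stop wall on the -y side: inner face y = -22 mm, 14 mm thick, top 32 mm above bench; side walls, same height, inner faces x = -38 and +38. Yellow gate on the +y side. End block from y = +62, 70 mm tall.
- gate (a joint): Travel (m) of the yellow upright gate plate, 70 mm wide (x), 12 thick, top 100 above bench: 0 shut, grows as it is pushed to the holder's +y, up to 0.045. Its pocket-side face lies at holder y = +2 mm plus travel, so shut it leaves 24 mm to the stop; it reads 0.020 with a mill clamped. Spring pushes back with 2.4 N shut, 4 N at 0.020, 6 N at 0.045.
There are look-alikes about, which are no part of the job. Several things look just like the holder: the one meant starts farthest from the robot's base. What is shaped like the pale_mill but pink is not meant.

How it is judged (in metres and radians):
On the way:
1. the gate is held open with the mill raised over the pocket (value of joint gate above 0.017 m and z of pale_mill in the frame of holder above 0.02 m and y of pale_mill in the frame of holder between -0.012 and 0.035 m and x of pale_mill in the frame of holder between -0.035 and 0.035 m), for 0.1 s.
At the end, for the whole second after the job is handed in: The pale mill stands upright (within 8 degrees) and at rest on the pocket floor (within 6 mm), its axis within 10 mm of the clamped place along the gate's travel and 22 mm across it, the gate resting against it at 12 to 28 mm of travel; the dark mill within 40 mm of its start (z of pale_mill in the frame of holder between 0.006 and 0.018 m and y of pale_mill in the frame of holder between -0.01 and 0.01 m and x of pale_mill in the frame of holder between -0.022 and 0.022 m and angle between pale_mill's own z axis and vertical below 0.15 rad and value of joint gate between 0.012 and 0.028 m and linear speed of pale_mill below 0.02 m/s and distance of dark_mill from where it was at the start of the episode below 0.04 m); the robot touches nothing.
It fails at once if the dark mill is shifted by more than 40 mm or tipped (distance of dark_mill from where it was at the start of the episode above 0.04 m or angle between dark_mill's own z axis and vertical above 0.5 rad).
It also fails if it takes over 40 s, if anything falls off the work surface, if the arm or the gripper's body presses on something with over 40 N, if the wrist force passes 120 N, or if a joint passes its speed limit or range.

## Working session

There is one attempt and no reset: what is moved stays moved. The work goes in short steps, Python scripts to look and compute and a tool call to move; the robot and the scene stay as the last step left them, time stands still between calls to the robot, and variables do not carry over. Pictures are saved under pics/ and viewed, at most 10 in all, crops included, and the job is handed in when it is done.

Besides the shell and the picture viewer there is one more tool, called by a JSON object that holds its "fn" and its "kwargs". step_arm: Moves the arm, as the interface text tells. Its arguments: {"type":"object","properties":{"linear":{"type":"array","items":{"type":"array","items":{"type":"number"}}},"turn":{"type":"array","items":{"type":"array","items":{"type":"number"}}},"claw":{"type":"array","items":{"type":"number"}},"newtons":{"type":"number"}},"required":["linear","turn","claw"]}

```bash
mkdir -p pics
cat > h.py <<'E'
import numpy as np, cv2
from station import get_state, camera, job_done
def cloud(c):
    d=c["depth"]; v,u=np.mgrid[:d.shape[0],:d.shape[1]]
    p=np.stack([(u-c["cx"])/c["fx"]*d,-(v-c["cy"])/c["fy"]*d,-d,np.ones_like(d)],-1)
    w=(p@np.array(c["extrinsics"]).T)[...,:3]; w[d==0]=np.nan; return w
E
python3 - <<'E'
from h import *
for n in("top","scene"):
    c=camera(n); cv2.imwrite(f"pics/{n}0.png",c["frame"]); np.save(n+"0.npy",cloud(c)); print([k for k in c],np.round(c["extrinsics"],3).tolist())
s=get_state(); print(s["eef_pos"],np.round(s["ee_rot"],3).tolist(),s["t"],s["opening"])
E
```

```text
['frame', 'depth', 'fx', 'fy', 'cx', 'cy', 'extrinsics'] [[-0.02, 0.995, -0.093, 0.374], [-1.0, -0.02, -0.002, -0.002], [-0.004, 0.093, 0.996, 0.91], [0.0, 0.0, 0.0, 1.0]]
['frame', 'depth', 'fx', 'fy', 'cx', 'cy', 'extrinsics'] [[-0.01, -0.748, 0.663, 0.985], [1.0, -0.02, -0.008, 0.027], [0.019, 0.663, 0.749, 0.631], [0.0, 0.0, 0.0, 1.0]]
[ 0.23833973 -0.60411062  0.23047624] [[0.93, 0.367, -0.001], [0.367, -0.93, 0.001], [-0.0, -0.002, -1.0]] 0.1 0.08503456571155311
```

View pics/top0.png

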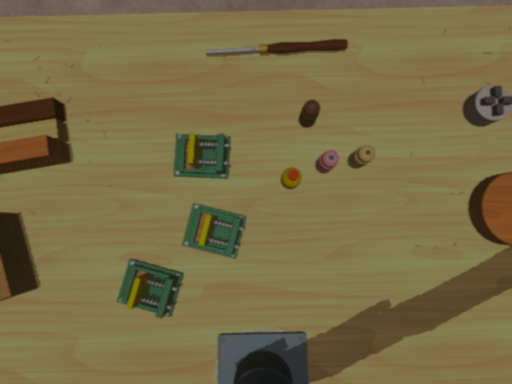

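View pics/scene0.png

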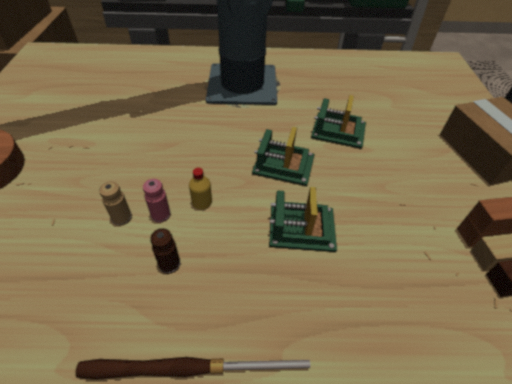

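The top view shows three holders, at about (203,156), (215,231) and (150,288). The one at (203,156) looks farthest from the base. For the mills, (365,156) is pale, (328,160) pink and (310,113) dark. I'll measure them and confirm in a crop.

Run:
```python
from h import *
w=np.load("top0.npy"); im=cv2.imread("pics/top0.png")
for p in[(203,156),(215,231),(150,288)]: print(p,w[p[1],p[0]].round(3), np.hypot(*w[p[1],p[0],:2]).round(3))
ws=np.load("scene0.npy"); ims=cv2.imread("pics/scene0.png")
def fitc(P):
    A=np.c_[2*P[:,:2],np.ones(len(P))]; s=np.linalg.lstsq(A,(P[:,:2]**2).sum(1),rcond=None)[0]; return s[:2],np.sqrt(s[2]+s[:2]@s[:2])
for n,(W,(u0,u1,v0,v1)) in {"paletop":(w,(350,380,142,172)),"palescene":(ws,(98,134,178,228)),"pinktop":(w,(316,342,146,176)),"dark":(w,(296,324,94,130))}.items():
    P=W[v0:v1,u0:u1].reshape(-1,3); P=P[np.isfinite(P[:,0])]; t=P[P[:,2]>.097]
    print(n,P[:,2].max().round(3),"head",len(t),t[:,:2].min(0).round(3),t[:,:2].max(0).round(3),((t[:,:2].min(0)+t[:,:2].max(0))/2).round(3))
    b=P[(P[:,2]>.015)&(P[:,2]<.065)]
    if len(b)>8: print("  barrel fit",fitc(b),len(b))
# holder
P=w[125:185,165:240].reshape(-1,3);C=im[125:185,165:240].reshape(-1,3).astype(int)
k=np.isfinite(P[:,0]);P=P[k];C=C[k]
hsv=cv2.cvtColor(C.astype(np.uint8)[None],cv2.COLOR_BGR2HSV)[0]
h=P[P[:,2]>.006]
def rect(n,Q):
    if len(Q)<5:print(n,len(Q));return
    r=cv2.minAreaRect((Q[:,:2]*1000).astype(np.float32));print(n,len(Q),"c",np.round(r[0],1),"size",np.round(r[1],1),round(r[2],1),"z",np.median(Q[:,2]).round(3))
g=h[(hsv[P[:,2]>.006][:,0]>40)&(hsv[P[:,2]>.006][:,0]<90)]
rect("green",g); rect("gate",P[(P[:,2]>.09)&(P[:,2]<.11)]); rect("block",P[(P[:,2]>.062)&(P[:,2]<.078)]); rect("walls",P[(P[:,2]>.027)&(P[:,2]<.037)])
a=cv2.resize(im[120:190,160:240],None,fx=5,fy=5,interpolation=cv2.INTER_CUBIC);b=cv2.resize(im[90:180,290:385],None,fx=4,fy=4,interpolation=cv2.INTER_CUBIC)
o=np.zeros((360,790,3),np.uint8);o[:350,:400]=a;o[:360,405:785]=b;cv2.imwrite("pics/crop.png",o)
```

```text
(203, 156) [0.552 0.14  0.01 ] 0.569
(215, 231) [0.36  0.111 0.009] 0.377
(150, 288) [0.222 0.273 0.008] 0.353
paletop 0.108 head 211 [ 0.515 -0.271] [ 0.552 -0.235] [ 0.533 -0.253]
  barrel fit (array([ 0.53412027, -0.25360938]), np.float64(0.021503196425654365)) 105
palescene 0.107 head 226 [ 0.52  -0.267] [ 0.557 -0.23 ] [ 0.538 -0.249]
  barrel fit (array([ 0.53669671, -0.24971958]), np.float64(0.021288029085184172)) 334
pinktop 0.108 head 214 [ 0.505 -0.188] [ 0.542 -0.151] [ 0.523 -0.169]
  barrel fit (array([ 0.52409153, -0.16953781]), np.float64(0.02170180408412251)) 80
dark 0.109 head 208 [ 0.626 -0.149] [ 0.662 -0.111] [ 0.644 -0.13 ]
  barrel fit (array([ 0.64487643, -0.1302367 ]), np.float64(0.02162464350570716)) 100
green 1588 c [552.7 142.9] size [138.2 108.4] 86.2 z 0.021
gate 176 c [553.3 152.6] size [12.6 69.4] 85.7 z 0.099
block 331 c [550.6 118.8] size [76.2 90.2] 86.1 z 0.069
walls 421 c [552.8 138.4] size [116.1  92.5] 86.0 z 0.031
```

View pics/crop.png

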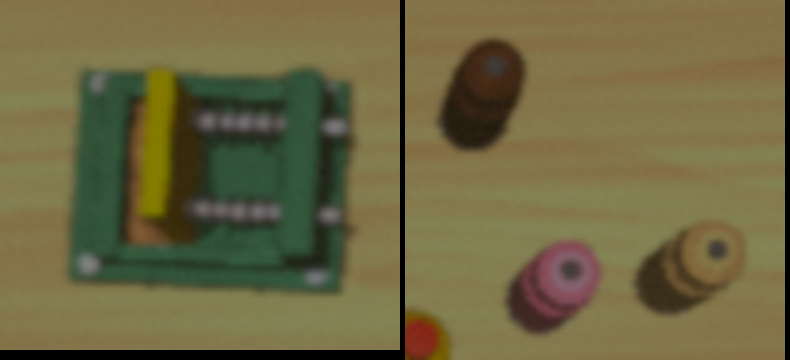

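Holder (203,156) is the one: 0.57 m from the base against 0.38 and 0.35 m for the others. Pale mill (365,156) is at about (0.535, -0.2515), with height 0.107 and barrel radius 21.5 mm, which matches the sizes given. The holder origin is about (0.554, 0.161), with its +y along (-0.068, -0.998). The crop confirms the pale body on the right, pink in the middle and dark at upper left. I'll move above the mill with the fingers closing along holder x.

{"fn": "step_arm", "kwargs": {"linear": [[0.405, -0.219, 0.07], [0.405, -0.219, 0.07], [0.405, -0.219, 0.07], [0.405, -0.219, 0.07], [0.405, -0.219, 0.07], [0.405, -0.219, 0.07], [0.405, -0.219, 0.07], [0.405, -0.219, 0.07], [0.405, -0.219, 0.07], [0.405, -0.219, 0.07], [0.405, -0.219, 0.07], [0.405, -0.219, 0.07], [0.405, -0.219, 0.07], [0.405, -0.219, 0.07], [0.405, -0.219, 0.07], [0.405, -0.219, 0.07], [0.405, -0.219, 0.07]], "turn": [[0, 0, -64.6], [0, 0, -64.6], [0, 0, -64.6], [0, 0, -64.6], [0, 0, -64.6], [0, 0, -64.6], [0, 0, -64.6], [0, 0, -64.6], [0, 0, -64.6], [0, 0, -64.6], [0, 0, -64.6], [0, 0, -64.6], [0, 0, -64.6], [0, 0, -64.6], [0, 0, -64.6], [0, 0, -64.6], [0, 0, -64.6]], "claw": [0.085, 0.085, 0.085, 0.085, 0.085, 0.085, 0.085, 0.085, 0.085, 0.085, 0.085, 0.085, 0.085, 0.085, 0.085, 0.085, 0.085]}}

```text
t: 1.52
eef_pos: [0.534, -0.2539, 0.1614]
ee_rot: [[0.07, 0.998, -0.0], [0.998, -0.07, -0.001], [-0.001, -0.0, -1.0]]
force: [-0.5, -0.8, 0.6]
opening: 0.0848
grip_force: 0.0
```

{"fn": "step_arm", "kwargs": {"linear": [[0.002, 0.001, 0.03], [0.002, 0.001, 0.06], [0.002, 0.001, 0.09], [0.002, 0.001, 0.11], [0.002, 0.001, 0.121], [0.002, 0.001, 0.121], [0.002, 0.001, 0.121], [0.002, 0.001, 0.121], [0.002, 0.001, 0.121], [0.002, 0.001, 0.121], [0.002, 0.001, 0.121], [0.002, 0.001, 0.121], [0.002, 0.001, 0.121], [0.002, 0.001, 0.121], [0.002, 0.001, 0.121]], "turn": [[0, 0, 0], [0, 0, 0], [0, 0, 0], [0, 0, 0], [0, 0, 0], [0, 0, 0], [0, 0, 0], [0, 0, 0], [0, 0, 0], [0, 0, 0], [0, 0, 0], [0, 0, 0], [0, 0, 0], [0, 0, 0], [0, 0, 0]], "claw": [0.085, 0.085, 0.085, 0.085, 0.085, 0.085, 0.085, 0.03, 0.03, 0.03, 0.03, 0.03, 0.03, 0.03, 0.03], "newtons": 70}}

```text
t: 2.77
eef_pos: [0.5364, -0.2508, 0.0417]
ee_rot: [[0.068, 0.998, 0.001], [0.998, -0.068, -0.001], [-0.001, 0.001, -1.0]]
force: [-2.0, 0.2, 8.2]
opening: 0.0426
grip_force: 69.7
```

{"fn": "step_arm", "kwargs": {"linear": [[0, 0, -0.02], [0, 0, -0.05], [0, 0, -0.09], [0, 0, -0.13], [0, 0, -0.14], [0, 0, -0.14], [0.46, -0.01, -0.14], [0.46, -0.01, -0.14], [0.46, -0.01, -0.14], [0.46, -0.01, -0.14], [0.46, -0.01, -0.14], [0.46, -0.01, -0.14], [0.46, -0.01, -0.14], [0.46, -0.01, -0.14], [0.46, -0.01, -0.14], [0.46, -0.01, -0.14], [0.46, -0.01, -0.14], [0.46, -0.01, -0.14], [0.46, -0.01, -0.14], [0.46, -0.01, -0.14]], "turn": [[0, 0, 0], [0, 0, 0], [0, 0, 0], [0, 0, 0], [0, 0, 0], [0, 0, 0], [0, 0, 0], [0, 0, 0], [0, 0, 0], [0, 0, 0], [0, 0, 0], [0, 0, 0], [0, 0, 0], [0, 0, 0], [0, 0, 0], [0, 0, 0], [0, 0, 0], [0, 0, 0], [0, 0, 0], [0, 0, 0]], "claw": [0.03, 0.03, 0.03, 0.03, 0.03, 0.03, 0.03, 0.03, 0.03, 0.03, 0.03, 0.03, 0.03, 0.03, 0.03, 0.03, 0.03, 0.03, 0.03, 0.03]}}

```text
t: 4.43
eef_pos: [0.556, 0.2086, 0.1784]
ee_rot: [[0.067, 0.998, -0.003], [0.998, -0.067, -0.002], [-0.002, -0.003, -1.0]]
force: [0.0, -0.6, -1.2]
opening: 0.0421
grip_force: 71.1
```

```bash
cat >> h.py <<'E'
def fitc(P):
    A=np.c_[2*P[:,:2],np.ones(len(P))]; s=np.linalg.lstsq(A,(P[:,:2]**2).sum(1),rcond=None)[0]; return s[:2].round(4),np.sqrt(s[2]+s[:2]@s[:2]).round(4)
E
python3 - <<'E'
from h import *
c=camera("scene"); cv2.imwrite("pics/s1.png",c["frame"][60:280,180:400].repeat(2,0).repeat(2,1)); w=cloud(c)
hsv=cv2.cvtColor(c["frame"],cv2.COLOR_BGR2HSV)
ok=np.isfinite(w[...,0])
# gate top: yellow
y=ok&(hsv[...,0]>20)&(hsv[...,0]<32)&(hsv[...,1]>150)&(w[...,0]>.5)&(w[...,1]>.1)&(w[...,1]<.2)
t=w[y&(abs(w[...,2]-.1)<.006)]; r=cv2.minAreaRect((t[:,:2]*1000).astype(np.float32)); print("gate top",len(t),r)
g=ok&(hsv[...,0]>40)&(hsv[...,0]<90)&(hsv[...,1]>80)&(w[...,0]>.47)&(w[...,2]>.0)&(w[...,1]>.0)&(w[...,1]<.3)&(w[...,0]<.65)
r=cv2.minAreaRect((w[g][:,:2]*1000).astype(np.float32)); print("green",g.sum(),r)
s=get_state(); e=s["eef_pos"]; print(e)
m=ok&(np.hypot(w[...,0]-e[0],w[...,1]-e[1])<.03)&(w[...,2]<e[2]+.02)&(w[...,2]>.11)
P=w[m]; print(len(P),P[:,2].min())
for a,b in((.135,.148),(.148,.161),(.161,.175)): 
    q=P[(P[:,2]>a)&(P[:,2]<b)]; print(a,len(q),fitc(q) if len(q)>10 else "")
E
```

```text
gate top 2 ((586.021484375, 158.00021362304688), (11.6819486618042, 0.0), 158.28282165527344)
green 2007 ((565.9219360351562, 153.85888671875), (154.1829071044922, 111.64190673828125), 86.78142547607422)
[0.55648461 0.20747205 0.17872345]
446 0.13596104196569087
0.135 95 (array([0.5566, 0.2087]), np.float64(0.0214))
0.148 115 (array([0.5571, 0.2087]), np.float64(0.0214))
0.161 102 (array([0.5574, 0.2085]), np.float64(0.0212))
```

View pics/s1.png

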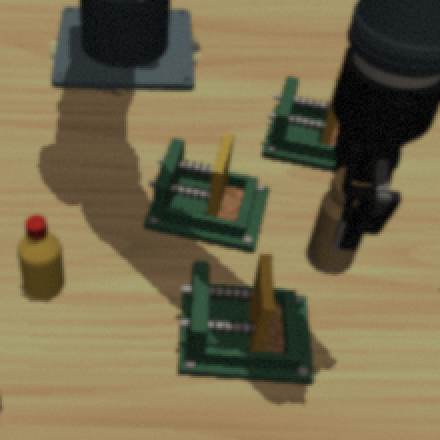

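The picture shows the mill upright in the grip beyond the holder on the stop side. Depth agrees with the TCP to 1 mm and puts the underside at 0.137. The holder origin, corrected for the top camera's offset, is about (0.557, 0.163). I'll lower outside the stop, then push the gate.

{"fn": "step_arm", "kwargs": {"linear": [[0.01, 0.004, 0.03], [0.01, 0.004, 0.06], [0.01, 0.004, 0.085], [0.01, 0.004, 0.094], [0.01, 0.004, 0.094], [0, 0.004, 0.094], [-0.01, 0.004, 0.094], [-0.018, 0.004, 0.094], [-0.024, 0.004, 0.094], [-0.03, 0.004, 0.094], [-0.036, 0.004, 0.094], [-0.042, 0.004, 0.094], [-0.047, 0.004, 0.094], [-0.051, 0.004, 0.094], [-0.051, 0.004, 0.094], [-0.051, 0.004, 0.094], [-0.051, 0.004, 0.094]], "turn": [[0, 0, 0], [0, 0, 0], [0, 0, 0], [0, 0, 0], [0, 0, 0], [0, 0, 0], [0, 0, 0], [0, 0, 0], [0, 0, 0], [0, 0, 0], [0, 0, 0], [0, 0, 0], [0, 0, 0], [0, 0, 0], [0, 0, 0], [0, 0, 0], [0, 0, 0]], "claw": [0.03, 0.03, 0.03, 0.03, 0.03, 0.03, 0.03, 0.03, 0.03, 0.03, 0.03, 0.03, 0.03, 0.03, 0.03, 0.03, 0.03]}}

```text
t: 5.9
eef_pos: [0.5578, 0.1587, 0.0863]
ee_rot: [[0.067, 0.998, 0.0], [0.998, -0.067, 0.001], [0.001, 0.0, -1.0]]
force: [2.5, 3.8, 0.4]
opening: 0.0421
grip_force: 71.3
```

Run:
```python
from h import *
c=camera("scene"); cv2.imwrite("pics/s2.png",cv2.resize(c["frame"][150:270,230:370],None,fx=4,fy=4,interpolation=2)); w=cloud(c)
s=get_state(); e=s["eef_pos"]; print(e,s["force"])
d=np.array([-.068,-.998]);X=np.array([-.998,.068]);H=np.array([.557,.163])
ok=np.isfinite(w[...,0])
q=w[...,:2]-H; yh=q@d; xh=q@X; z=w[...,2]
hsv=cv2.cvtColor(c["frame"],cv2.COLOR_BGR2HSV)
P=w[ok&(np.hypot(w[...,0]-e[0],w[...,1]-e[1])<.025)&(z>.046)&(z<.14)&~((hsv[...,0]>40)&(hsv[...,0]<90)&(hsv[...,1]>80))]
for a in(.047,.060,.073,.086,.099):
    k=P[(P[:,2]>a)&(P[:,2]<a+.013)]
    if len(k)>10:
        f=fitc(k); print(a,len(k),f,"yh",((f[0]-H)@d).round(4))
g=ok&(hsv[...,0]>40)&(hsv[...,0]<90)&(hsv[...,1]>80)&(abs(xh)<.06)&(yh>-.07)&(yh<.1)
k=g&(abs(z-.032)<.003)&(yh<0)&(abs(xh)<.03); print("stop top yh",np.percentile(yh[k],[3,50,97]).round(4),k.sum())
k=g&(abs(z-.07)<.003); print("block yh",np.percentile(yh[k],[3,50,97]).round(4),k.sum())
k=g&(z>.0)&(z<.036); print("green xh,yh",np.percentile(xh[k],[1,99]).round(4),np.percentile(yh[k],[1,99]).round(4))
```

```text
[0.55774469 0.15874866 0.0862807 ] [ 2.418419    4.87568761 -0.29738047]
0.047 63 (array([0.5594, 0.1593]), np.float64(0.021)) yh 0.0035
0.06 72 (array([0.5597, 0.1591]), np.float64(0.0209)) yh 0.0037
0.073 41 (array([0.5584, 0.1592]), np.float64(0.0223)) yh 0.0037
0.086 38 (array([0.5584, 0.1565]), np.float64(0.0207)) yh 0.0064
0.099 39 (array([0.5607, 0.1557]), np.float64(0.019)) yh 0.007
stop top yh [-0.0365 -0.0306 -0.0239] 130
block yh [0.062  0.0707 0.0777] 246
green xh,yh [-0.0548  0.0388] [-0.0476  0.0839]
```

View pics/s2.png

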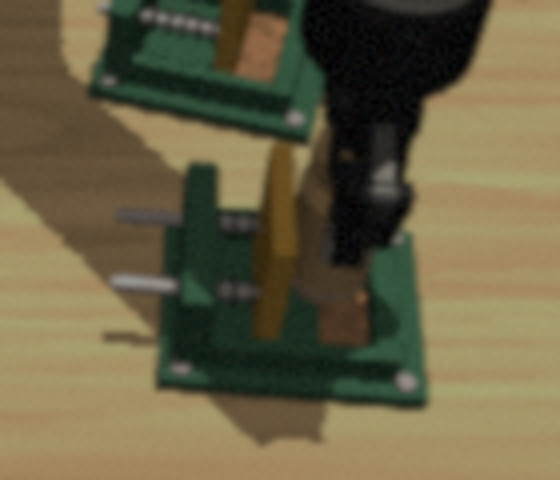

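The gate is open about 24 mm and the mill is upright over the pocket, with y_h about +4 mm to clear the stop. Lowering.

{"fn": "step_arm", "kwargs": {"linear": [[-0.001, 0, 0.004], [-0.001, 0, 0.008], [-0.001, 0, 0.012], [-0.001, 0, 0.016], [-0.001, 0, 0.02], [-0.001, 0, 0.024], [-0.001, 0, 0.028], [-0.001, 0, 0.03], [-0.001, 0, 0.031], [-0.001, 0, 0.031], [-0.001, 0, 0.031]], "turn": [[0, 0, 0], [0, 0, 0], [0, 0, 0], [0, 0, 0], [0, 0, 0], [0, 0, 0], [0, 0, 0], [0, 0, 0], [0, 0, 0], [0, 0, 0], [0, 0, 0]], "claw": [0.03, 0.03, 0.03, 0.03, 0.03, 0.03, 0.03, 0.03, 0.03, 0.03, 0.03]}}

```text
t: 6.87
eef_pos: [0.5573, 0.1569, 0.0549]
ee_rot: [[0.067, 0.998, -0.001], [0.998, -0.067, -0.0], [-0.0, -0.001, -1.0]]
force: [1.6, 3.6, -3.6]
opening: 0.0424
grip_force: 70.9
```

{"fn": "step_arm", "kwargs": {"linear": [[0, 0, 0.001], [0, 0, 0.002], [0, 0, 0.002], [0, 0, 0.002]], "turn": [[0, 0, 0], [0, 0, 0], [0, 0, 0], [0, 0, 0]], "claw": [0.03, 0.03, 0.03, 0.03]}}

```text
t: 7.2
eef_pos: [0.5575, 0.1571, 0.0537]
ee_rot: [[0.067, 0.998, -0.0], [0.998, -0.067, -0.0], [-0.0, -0.0, -1.0]]
force: [-1.8, 3.8, 5.8]
opening: 0.0422
grip_force: 71.7
```

Floor contact: +5.8 N upward at the expected height. I'll ease it toward the stop, then release.

{"fn": "step_arm", "kwargs": {"linear": [[0.001, 0, 0], [0.002, 0, 0], [0.003, 0, 0], [0.004, 0, 0], [0.004, 0, 0], [0.004, 0, 0], [0.004, 0, 0], [0.004, 0, 0], [0.004, 0, 0], [0.004, 0, 0], [0.004, 0, 0], [0.004, 0, 0], [0.004, 0, 0]], "turn": [[0, 0, 0], [0, 0, 0], [0, 0, 0], [0, 0, 0], [0, 0, 0], [0, 0, 0], [0, 0, 0], [0, 0, 0], [0, 0, 0], [0, 0, 0], [0, 0, 0], [0, 0, 0], [0, 0, 0]], "claw": [0.03, 0.03, 0.03, 0.03, 0.03, 0.05, 0.06, 0.07, 0.08, 0.08, 0.08, 0.08, 0.08]}}

```text
t: 8.28
eef_pos: [0.5578, 0.1611, 0.0532]
ee_rot: [[0.067, 0.998, -0.0], [0.998, -0.067, -0.0], [-0.0, -0.0, -1.0]]
force: [0.1, -0.2, 0.8]
opening: 0.0796
grip_force: 0.0
```

{"fn": "step_arm", "kwargs": {"linear": [[0, 0, -0.01], [0, 0, -0.03], [0, 0, -0.06], [0, 0, -0.1], [0, 0, -0.14], [0, 0, -0.17], [0.1, 0, -0.18], [0.1, 0, -0.18], [0.1, 0, -0.18], [0.1, 0, -0.18], [0.1, 0, -0.18]], "turn": [[0, 0, 0], [0, 0, 0], [0, 0, 0], [0, 0, 0], [0, 0, 0], [0, 0, 0], [0, 0, 0], [0, 0, 0], [0, 0, 0], [0, 0, 0], [0, 0, 0]], "claw": [0.08, 0.08, 0.08, 0.08, 0.08, 0.08, 0.08, 0.08, 0.08, 0.08, 0.08]}}

```text
t: 9.2
eef_pos: [0.5641, 0.262, 0.2339]
ee_rot: [[0.065, 0.998, 0.0], [0.998, -0.065, 0.0], [0.0, 0.0, -1.0]]
force: [-0.6, -0.4, 0.1]
opening: 0.0799
grip_force: 0.0
```

Run:
```python
from h import *
c=camera("scene"); cv2.imwrite("pics/s3.png",cv2.resize(c["frame"][150:270,230:370],None,fx=4,fy=4,interpolation=2)); w=cloud(c)
d=np.array([-.068,-.998]);H=np.array([.557,.163])
ok=np.isfinite(w[...,0]);z=w[...,2]
hsv=cv2.cvtColor(c["frame"],cv2.COLOR_BGR2HSV)
P=w[ok&(np.hypot(w[...,0]-H[0],w[...,1]-H[1])<.025)&(z>.035)&(z<.14)&~((hsv[...,0]>40)&(hsv[...,0]<90)&(hsv[...,1]>80))]
print("top",P[:,2].max())
for a in(.036,.05,.065,.105):
    k=P[(P[:,2]>a)&(P[:,2]<a+.014)]
    if len(k)>10: f=fitc(k); print(a,len(k),f,"yh",((f[0]-H)@d).round(4))
s=get_state(); print(s["t"],s["eef_pos"],s["force"])
```

```text
top 0.12018227224875488
0.036 56 (array([0.5601, 0.1641]), np.float64(0.0213)) yh -0.0013
0.05 48 (array([0.5598, 0.1642]), np.float64(0.0218)) yh -0.0014
0.065 31 (array([0.5598, 0.1641]), np.float64(0.0222)) yh -0.0013
0.105 282 (array([0.565 , 0.1634]), np.float64(0.0136)) yh -0.0009
9.25 [0.56452269 0.26016032 0.23345835] [ 0.30759294 -1.02152906  0.53937523]
```

View pics/s3.png

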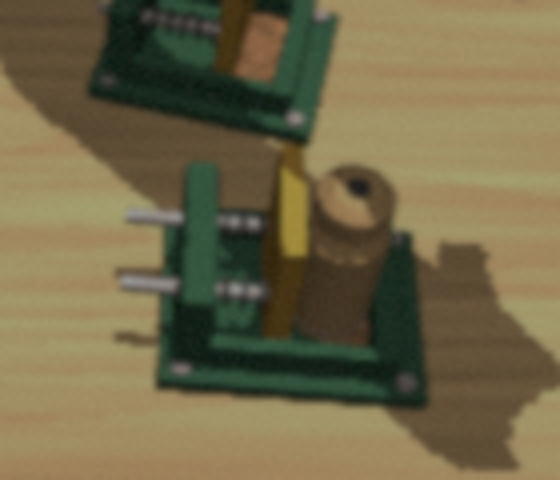

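The picture shows the mill upright in the pocket with the gate resting against it. Its top is at 0.120 (0.117 expected) and y_h is about -1 mm, so it is seated. Handing in.

```bash
python3 -c "
from h import *
print(job_done())"
```

```text
the job is handed in; nothing more can be done
None
```

The pale mill stands upright on the pocket floor of the farthest holder, clamped against the stop by the gate; the arm is clear, the dark mill was not touched, and I handed the job in at about 9 s (no verdict came back).

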